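# Fit the round rotor to the bench centrifuge drive

### The job

Get the small centrifuge drive ready with its round rotor: work the tight transit cap off the drive's spindle and stand it upright in the steel tray, then set the round eight-place rotor over the spindle and turn it while pressing lightly until it drops over the cross-shaped dog and sits fully home, level, and let go. Leave the four-armed rotor, the filter cups and the bottle where they stand.

Things in the scene. Friction and masses are not known exactly. Their poses are not given: they have to be found in the camera images.
- drive: Small centrifuge drive, fixed: round white housing, 130 mm diameter, 55 mm high, grey control pod on its -x side. Origin: centre of the underside; z up. In the middle of its top stands a steel spindle inside an aluminium collar (outer radius 37 mm, 12 mm high). The spindle does not turn. Its cross-shaped dog stands at an angle that differs each run and is not reported here.
- seat (a point): Centre of the spindle's round shoulder (42 mm diameter), 73 mm above the drive's underside: the rotor's underside rests here when home. On it stands the dog: two crossing bars, each 40 mm long, 7 mm wide, 14 mm high. Find its angle by turning the rotor under light pressure (a fit every 90 degrees), or look once the cap is off.
- pin_tip (a point): Tip of the round pilot pin in the middle of the dog, on the spindle axis, 28 mm above the seat. The pin is 15 mm in diameter, its top 6 mm tapered to 8 mm; it stands 14 mm above the dog and centres the rotor.
- transit_cap: Loose grey hollow cap, mouth down, 54 mm diameter, 82 mm high with its grip, 56 to 112 g. Origin: centre of its lower rim; z up. It starts over the spindle, on the housing top; four spring shoes in the collar press on its lowest 12 mm: a straight pull takes roughly 10 to 20 N, rocking it a few degrees while pulling eases it. Clear of the pin after rising 50 mm.
- cap_grip (a point): Centre of the cap's bar grip, 69 mm above the cap's origin: the bar is 46 mm long (along the cap's x), 16 mm wide (along its y), 26 mm high. Axes as the cap's.
- round_rotor: Loose aluminium rotor: disc of 110 mm diameter with eight dark tube places, top 46 mm high, on a hub 55 mm in diameter; 245 to 490 g. Origin: centre of the hub's underside; z up. Under the hub a cross-shaped keyway 30 mm deep: two slots 13 mm wide, 44 mm long, along its x and y. Off the fitting angle the pin enters but the hub rests on the dog, 14 mm above home; the fit has about 6 degrees of play.
- rotor_grip (a point): Centre of the round rotor's black bar grip, 63 mm above the rotor's origin: the bar is 52 mm long (along the rotor's x), 18 mm wide (along its y), 26 mm high. Axes as the rotor's.
- armed_rotor: Loose aluminium rotor with four radial arms (112 mm across, 76 mm high) and the same black bar grip. Not wanted: leave it. Origin: centre of its underside.
- carton_mid (a point): Middle of the mouth of the open shipping carton, a fixed obstacle that never moves: about 220 x 210 mm, walls 180 mm high; its four open flaps spread to 190 mm from this middle to each side and rise to 245 mm above the cart top. Pass over or round it.
- tray: Square steel tray, fixed, 96 x 96 mm outside, 22 mm high, walls 4 mm, floor 4 mm above its origin; open on top. Origin: centre of its underside.
- filter_cup_05: Clear filter cup with a teal band, about 78 mm wide and 106 mm high; leave it. Origin: centre of its foot.
- filter_cup_06: Clear filter cup with a teal band, about 78 mm wide and 106 mm high; leave it. Origin: centre of its foot.
- filter_cup_07: Clear filter cup with a teal band, about 78 mm wide and 106 mm high; leave it. Origin: centre of its foot.
- sample_bottle_0: White sample bottle with blue cap, 53 mm diameter, 118 mm high; leave it. Origin: centre of its foot.
- filter_cup_12: Clear filter cup with a teal band, about 78 mm wide and 106 mm high; leave it. Origin: centre of its foot.
- filter_cup_15: Clear filter cup with a teal band, about 78 mm wide and 106 mm high; leave it. Origin: centre of its foot.
Mind the look-alikes: they are no part of the job. Leave any purple look-alike of the transit_cap alone.

How it is judged:
By the outcome, as a careful person would: the job done as asked, in the order asked, and still so for the second after the job is handed in, with the robot touching nothing.
It also fails if it takes over 72 s, if anything falls off the work surface, if the arm or the gripper's body presses on something with over 40 N, if the wrist force passes 120 N, or if a joint passes its speed limit or range.

### The arm

A 6-joint arm with a two-finger parallel gripper is mounted at the origin on a cart in front of the work surface, level with it; the furniture and walls round the work are solid. World frame = base frame: x ahead of the robot, y to its left, z up, the work surface at z = 0. Lengths are in mm, angles in rad, forces in N, time in s.
With the tool pointing down it reaches from about 350 to 875 mm from the base axis. Payload 4.2 kg.
Tool frame: the origin (TCP) lies at the very end of the fingers, on their centre line; the grasp point (between the pads) lies 19 mm behind it; z points along the fingers, y is the line along which they close (so a half turn about z gives the same grasp; the last joint's range is limited). The gripper opens to 85 mm and grips with 20 to 120 N. Pads are 22 mm wide; open, the fingers measure 114 mm over their backs; the gripper's body (76 mm by 85 mm) begins 54 mm behind the grasp point. The pads swing forward as they close: fully open they stand 13 mm farther back than shut.
Start: joints at [0.259, 0.385, 0.008, 0, -1.194, -0.259], TCP at [624.979, 0.025, 231.312] pointing down, gripper open.
Joint ranges: [-3.14, 3.14], [-1.21, 2.06], [-1.07, 1.41], [-3.16, 2.05], [-2.99, -0.16], [-3.1, 3.1]. Speed limits (rad/s): [2.79, 2.79, 3.14, 3.14, 3.14, 3.14].

### API

Orientations are given as a unit quaternion [x, y, z, w].
In Python, from bench import read_state, get_image, camera_model, job_done gives the robot as it stands.
- The arm moves only by the shell command python3 -m handwheel 'ROWS'. ROWS is JSON, a list of rows, each a list of 7 numbers: the shift along the tool's x, y, z in m, then the turn, a rotation vector about the tool's x, y, z in rad, then the gripper's target within -1 to 1 (fully open at 1, half-way at 0, shut at -1). In form: [[dx, dy, dz, wx, wy, wz, jaw], ...]. A call has 1 to 10 rows; each row is the pose to reach, as a shift and turn from the pose commanded when the call began, along the tool's axes at that moment; what a row does not reach only later rows make up. A row lasts 1/8 s, in which the tool goes at most 62.5 mm and 10.7 degrees, less where a joint would pass 70% of its speed; a pose out of reach is approached as far as the arm can. A call with a gripper value outside its range is refused whole. The fingers move at their own pace and stop on an object; the grip force is fixed at half the most. Time passes only in rows, so rows that repeat a pose let the fingers close. It gives the time, the measured TCP pose, the force, the opening and the grip force at its end, in the units of the state.
- read_state(): the state, without advancing time (a new reading comes with each control period).
- get_image(name): name is "scene" or "side" or "wrist"; returns (picture, depth): 480x640x3 uint8, blue, green, red; 480x640 float32, mm along the optical axis (not along the pixel's ray), 0 where there is no reading.
- camera_model(name): a dict with "K" (3x3 intrinsics, pixels), "rvec" (rotation vector, rad) and "tvec" (3), from world to camera coordinates, as OpenCV has them; the wrist camera has in their place "hand_eye" (4x4, takes a point from camera to tool coordinates, whose origin is the TCP and whose axes are the flange's). Camera axes: x right, y down, z forward; pixel columns grow to the right and rows downward; lengths in mm; the calibration is good to about 2 mm. A picture is of the moment at which its call begins: read the wrist's pose just before it. camera_model takes no time and is no camera call.
- job_done(): hands the job in; it is judged then, once.
The state is a dict: "clock": time; "joints": joint angles; "joint_vel": joint speeds; "joint_efforts": joint torques, N m; "position": TCP position; "ee_rot": TCP orientation; "contact_force": force on the tool from outside, world axes, zero at the start; "wrist_torque": the same for the moment, N m; "gripper_width": finger opening in mm; "grasp_force": force on a finger pad.
Only numpy, scipy, OpenCV 4.12 (cv2) and the standard library are available. Lean on these libraries where they do the work, as an engineer would, in place of code of your own. Each camera call takes 0.05 s, during which the arm holds its last target. There are 200 camera calls.

## Working session

There is one attempt and no reset: what is moved stays moved. The work goes in short steps, Python scripts to look and compute and a shell command to move; the robot and the scene stay as the last step left them, time stands still between calls to the robot, and variables do not carry over. Pictures are saved under pics/ and viewed, at most 10 in all, crops included, and the job is handed in when it is done.

```bash
mkdir -p pics; ls; cat > h.py <<'E'
import numpy as np, cv2
from scipy.spatial.transform import Rotation as R
from bench import read_state, get_image, camera_model, job_done
def T_cam(name, st=None):
    m=camera_model(name); K=np.array(m["K"])
    if name=="wrist":
        T=np.eye(4); T[:3,:3]=R.from_quat(st["ee_rot"]).as_matrix(); T[:3,3]=st["position"]
        return K, T@np.array(m["hand_eye"])
    T=np.eye(4); T[:3,:3]=cv2.Rodrigues(np.array(m["rvec"],float))[0]; T[:3,3]=np.ravel(m["tvec"])
    return K, np.linalg.inv(T)
def snap(name,tag):
    st=read_state(); im,d=get_image(name)
    cv2.imwrite(f"pics/{tag}.png",im); K,T=T_cam(name,st); np.savez(f"pics/{tag}.npz",im=im,d=d,K=K,T=T)
def cloud(tag):
    z=np.load(f"pics/{tag}.npz"); d=z["d"]; v,u=np.mgrid[:480,:640]; K=z["K"]
    P=np.stack([(u-K[0,2])/K[0,0]*d,(v-K[1,2])/K[1,1]*d,d],-1)
    W=P@z["T"][:3,:3].T+z["T"][:3,3]; W[d==0]=np.nan
    return W
def ray(tag,u,v,zw):
    z=np.load(f"pics/{tag}.npz");K=z["K"]; r=z["T"][:3,:3]@np.array([(u-K[0,2])/K[0,0],(v-K[1,2])/K[1,1],1]); o=z["T"][:3,3]
    return o+r*(zw-o[2])/r[2]
E
python3 -c "
from h import *
print(read_state())
for n in ['scene','side','wrist']: snap(n,n+'0')
a=np.hstack([cv2.imread(f'pics/{n}0.png') for n in ['scene','side']])
"
```

```text
pics
{'clock': 0.0, 'joints': array([ 2.58592949e-01,  3.85559645e-01,  6.65243961e-03, -4.83317043e-04,
       -1.19400274e+00, -2.58609753e-01]), 'joint_vel': array([ 0.00115186,  0.0011493 , -0.00097166, -0.00062048, -0.00217325,
        0.00021234]), 'joint_efforts': array([-9.55001960e-04, -3.92286408e+01,  1.88399577e+01,  4.18616563e+00,
       -4.72148502e-03,  8.27910434e-07]), 'position': array([6.24428372e+02, 1.34139815e-02, 2.30232460e+02]), 'ee_rot': array([-0.70703738,  0.70717535,  0.00072549, -0.0008006 ]), 'contact_force': array([ 0.36859829, -0.24792265, -0.84206441]), 'wrist_torque': array([ 0.0227538 , -0.05645423, -0.0138242 ]), 'grasp_force': 0.0, 'gripper_width': 85.303864676607}
```

View pics/scene0.png

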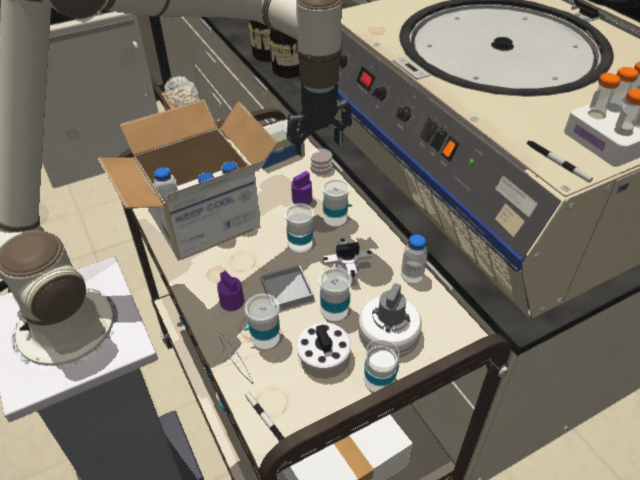

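View pics/side0.png

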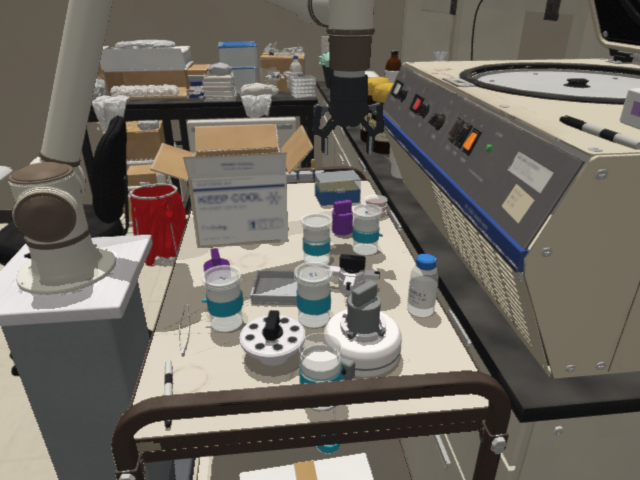

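Scene view: the grey cap is on the drive at (392,303). The purple look-alikes are at (302,188) and (231,291). The round rotor is at (324,348), the armed rotor at (347,255) and the tray at (288,287). I'll measure these and check the cap and rotor in a close crop.

```bash
python3 - <<'E'
from h import *
im=cv2.imread('pics/scene0.png')
a=cv2.resize(im[235:395,225:435],None,fx=3.6,fy=3.6,interpolation=cv2.INTER_CUBIC); cv2.imwrite('pics/crop1.png',a)
# top-down colour map from both clouds, 1.5 mm... 
H=np.full((420,620),-1e3); C=np.zeros((420,620,3),np.uint8)
for t in ['scene0','side0']:
    W=cloud(t).reshape(-1,3); c=np.load(f'pics/{t}.npz')['im'].reshape(-1,3)
    ok=np.isfinite(W[:,0])&(W[:,2]<200)&(W[:,2]>-20); W=W[ok];c=c[ok]
    i=np.argsort(W[:,2]); W=W[i];c=c[i]
    r=((900-W[:,0])/1.5).astype(int); q=((450-W[:,1])/1.5).astype(int)
    m=(r>=0)&(r<420)&(q>=0)&(q<620); r,q,W,c=r[m],q[m],W[m],c[m]
    up=W[:,2]>H[r,q]; H[r[up],q[up]]=W[up,2]; C[r[up],q[up]]=c[up]
for x in range(300,901,100): cv2.putText(C,str(x),(0,int((900-x)/1.5)+4),0,.4,(0,255,255)); cv2.line(C,(28,int((900-x)/1.5)),(34,int((900-x)/1.5)),(0,255,255))
for y in range(-400,401,100): cv2.putText(C,str(y),(int((450-y)/1.5)-12,416),0,.4,(0,255,255)); cv2.line(C,(int((450-y)/1.5),395),(int((450-y)/1.5),403),(0,255,255))
cv2.imwrite('pics/top.png',C); np.save('pics/H.npy',H)
for t,uvz in [('scene0',[(392,290,137),(392,308,0),(324,332,76),(348,246,100),(288,287,15)]),('side0',[(366,282,137),(272,315,76),(355,260,76),(278,288,15)])]:
    W=cloud(t)
    for u,v,z in uvz: print(t,u,v,W[v,u].round(),ray(t,u,v,z).round())
E
```

```text
scene0 392 290 [ 598. -348.  137.] [ 598. -349.  137.]
scene0 392 308 [ 588. -368.  108.] [ 644. -299.    0.]
scene0 324 332 [ 454. -332.   74.] [ 454. -333.   76.]
scene0 348 246 [ 618. -149.   73.] [ 604. -171.  100.]
scene0 288 287 [ 470. -137.    3.] [ 465. -146.   15.]
side0 366 282 [ 606. -339.  137.] [ 606. -339.  137.]
side0 272 315 [ 453. -330.   78.] [ 453. -327.   76.]
side0 355 260 [ 623. -158.   74.] [ 622. -162.   76.]
side0 278 288 [ 467. -138.    6.] [ 467. -152.   15.]
```

View pics/crop1.png

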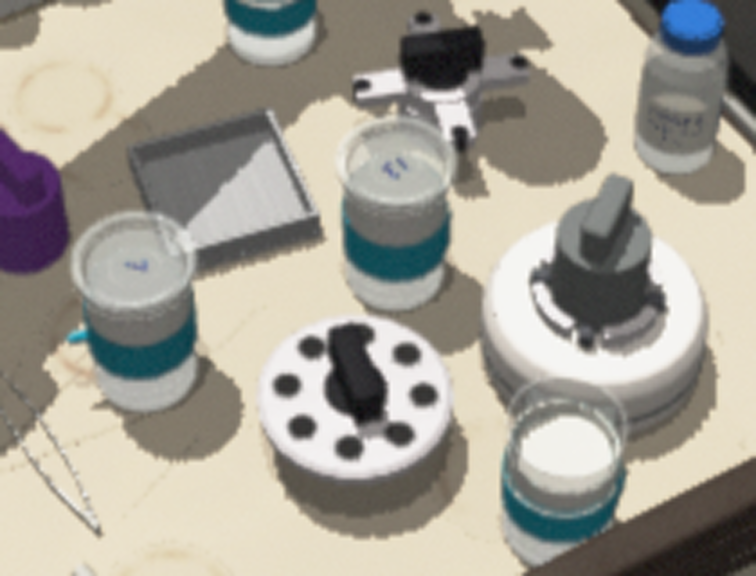

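View pics/top.png

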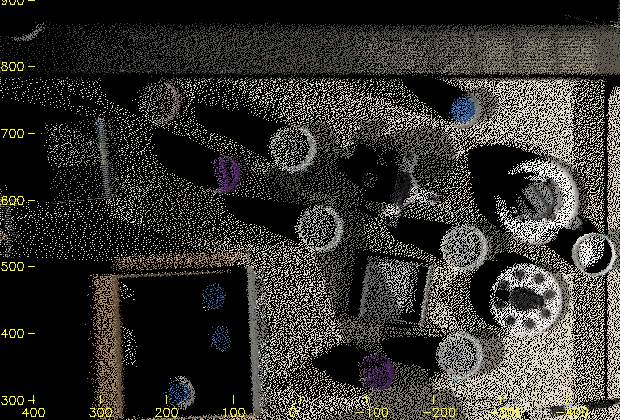

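The crop confirms it. The grey cap with its bar grip is on the white drive, the disc with eight holes is the round rotor, and the star shape with the black grip is the armed one. The cap bar points roughly away from the camera. Next come the numeric fits.

```bash
cat >> h.py <<'E'
from scipy.optimize import least_squares
def near(W,c,r,z0,z1):
    P=W.reshape(-1,3); m=np.isfinite(P[:,0])&(np.hypot(P[:,0]-c[0],P[:,1]-c[1])<r)&(P[:,2]>z0)&(P[:,2]<z1); return P[m]
def rect(P):
    (c,s,a)=cv2.minAreaRect(P[:,:2].astype(np.float32)); a=a if s[0]>s[1] else a+90
    return np.round(c,1),np.round(sorted(s),1),round((a+90)%180-90,1)
E
python3 - <<'E'
from h import *
W={t:cloud(t) for t in ['scene0','side0']}
def circ(P,r,c):
    return least_squares(lambda p:np.hypot(P[:,0]-p[0],P[:,1]-p[1])-r,c,loss='soft_l1').x.round(1)
def edge(P,c):  # outermost points by angle
    a=np.degrees(np.arctan2(P[:,1]-c[1],P[:,0]-c[0]))//6; d=np.hypot(P[:,0]-c[0],P[:,1]-c[1])
    return np.array([P[a==k][d[a==k].argmax()] for k in np.unique(a)])
for t in W:
    P=near(W[t],(600,-350),50,126,145); print(t,'capbar',len(P),rect(P),P[:,2].max().round())
    P=near(W[t],(600,-355),85,48,60); print(' drive',circ(edge(P,(600,-355)),65,(600,-355)))
    P=near(W[t],(453,-340),40,62,85); print(' rbar',len(P),rect(P),P[:,2].max().round())
    P=near(W[t],(453,-340),70,40,50); print(' rotor',circ(edge(P,(453,-340)),55,(453,-340)))
    P=near(W[t],(465,-145),80,14,26); print(' tray',rect(P))
E
```

```text
scene0 capbar 184 (array([ 597. , -354.5]), array([16.7, 48.9]), 35.3) 141.0
 drive [ 599.  -352.2]
 rbar 249 (array([ 449. , -339.2]), array([19.1, 53.1]), 77.9) 81.0
 rotor [ 449.  -338.7]
 tray (array([ 462.7, -144.4]), array([ 96.9, 101.9]), 81.3)
side0 capbar 299 (array([ 600.9, -353.1]), array([17. , 47.9]), 35.7) 141.0
 drive [ 601.5 -351.5]
 rbar 316 (array([ 451.4, -338.3]), array([18.1, 51.8]), 78.7) 80.0
 rotor [ 451.1 -338.2]
 tray (array([ 462.5, -142.2]), array([ 91.4, 100.5]), 81.4)
```

```bash
cat >> h.py <<'E'
def plan(p,yaw=None):
    """shift (m) in tool axes, turn about tool z (rad) to bring TCP to p with tool y along world angle yaw (deg, mod 180), tool down"""
    s=read_state(); A=R.from_quat(s["ee_rot"]); d=A.inv().apply(np.array(p)-s["position"])/1000
    y=A.apply([0,1,0]); cur=np.degrees(np.arctan2(y[1],y[0]))
    out=[d.round(4)]
    yw=cur if yaw is None else cur+(yaw-cur+90)%180-90
    B=R.from_matrix(np.array([[np.sin(np.radians(yw)),-np.cos(np.radians(yw)),0],[np.cos(np.radians(yw)),np.sin(np.radians(yw)),0],[0,0,-1]]).T)
    print('shift',d.round(4),'turn',(A.inv()*B).as_rotvec().round(4),'cur yaw',cur.round(1),'pos',s["position"].round(1),'clk',s["clock"],'F',s["contact_force"].round(1),'w',round(s["gripper_width"],1),'j',s["joints"].round(2))
E
python3 -m handwheel '[[0.352,0.024,0.03,0,0,0.951,1],[0.352,0.024,0.03,0,0,0.951,1],[0.352,0.024,0.03,0,0,0.951,1],[0.352,0.024,0.03,0,0,0.951,1],[0.352,0.024,0.03,0,0,0.951,1],[0.352,0.024,0.03,0,0,0.951,1],[0.352,0.024,0.03,0,0,0.951,1],[0.352,0.024,0.03,0,0,0.951,1]]'
python3 - <<'E'
from h import *
snap('wrist','w1'); plan((600,-352,114),125.5)
W=cloud('w1')
P=near(W,(600,-352),50,126,145); print(len(P),rect(P),np.percentile(P[:,2],[5,50,95]).round(1))
P=near(W,(600,-352),30,98,118); print(len(P),np.percentile(P[:,2],[5,50,95]).round(1))
E
```

```text
clock: 1.15
position: [600.8, -351.6, 200.8]
ee_rot: [-0.305, 0.952, 0.0, -0.0]
contact_force: [-0.3, 0.1, 0.4]
gripper_width: 85.4
grasp_force: 0.0Traceback (most recent call last):
  File "<stdin>", line 2, in <module>
  File "h.py", line 34, in plan
    B=R.from_matrix(np.array([[np.sin(np.radians(yw)),-np.cos(np.radians(yw)),0],[np.cos(np.radians(yw)),np.sin(np.radians(yw)),0],[0,0,-1]]).T)
  File "scipy/spatial/transform/_rotation.pyx", line 1143, in scipy.spatial.transform._rotation.Rotation.from_matrix
ValueError: Non-positive determinant (left-handed or null coordinate frame) in rotation matrix 0: [[ 0.81411552 -0.58070296  0.        ]
 [ 0.58070296  0.81411552  0.        ]
 [ 0.          0.         -1.        ]].
```

View pics/w1.png

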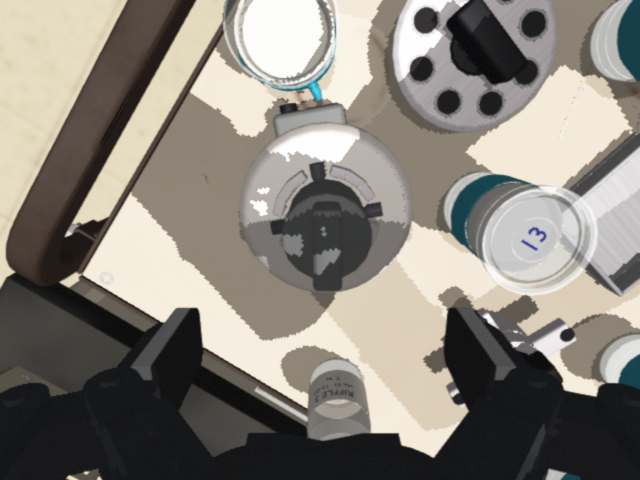

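The wrist view shows the bar grip upright in the picture at about (327,245), so the yaw is right. I'll fix the helper and measure.

```bash
sed -i 's/\[\[np.sin(np.radians(yw)),-np.cos(np.radians(yw)),0\]/[[-np.sin(np.radians(yw)),np.cos(np.radians(yw)),0]/' h.py
python3 - <<'E'
from h import *
W=cloud('w1')
P=near(W,(600,-352),50,126,145); print(len(P),rect(P),np.percentile(P[:,2],[5,50,95]).round(1))
P=near(W,(600,-352),30,98,118); print(len(P),np.percentile(P[:,2],[5,50,95]).round(1))
plan((600,-352,114),125.5)
E
```

```text
2524 (array([ 597.2, -352.8]), array([16. , 45.4]), 35.9) [134.7 137.8 139. ]
4105 [107.7 112.  113.1]
shift [ 0.0014 -0.0001  0.0872] turn [ 0.0003 -0.      0.0011] cur yaw 125.6 pos [ 601.1 -351.1  201.2] clk 1.2 F [-0.3 -0.  -0.5] w 85.4 j [-0.3   0.53  0.16 -0.   -1.21 -0.65]
```

```bash
python3 -m handwheel '[[0,0.001,0.05,0,0,0,1],[0,0.001,0.085,0,0,0,1],[0,0.001,0.085,0,0,0,0],[0,0.001,0.085,0,0,0,-1],[0,0.001,0.085,0,0,0,-1],[0,0.001,0.085,0,0,0,-1],[0,0.001,0.085,0,0,0,-1],[0,0.001,0.085,0,0,0,-1]]'
```

```text
clock: 2.2
position: [600.4, -350.7, 118.3]
ee_rot: [-0.305, 0.952, -0.0, 0.0]
contact_force: [-2.4, 4.7, 7.3]
gripper_width: 14.7
grasp_force: 60.4
```

```bash
python3 -m handwheel '[[0,0,-0.005,0,0,0,-1],[0,0,-0.01,0.03,0,0,-1],[0,0,-0.015,-0.03,0,0,-1],[0,0,-0.02,0.03,0,0,-1],[0,0,-0.025,0,0,0,-1],[0,0,-0.03,0,0,0,-1]]'
```

```text
clock: 2.95
position: [601.2, -352.2, 148.5]
ee_rot: [-0.305, 0.952, -0.002, 0.001]
contact_force: [0.5, -0.2, -0.6]
gripper_width: 14.5
grasp_force: 61.0
```

```bash
python3 -m handwheel '[[0,0,-0.05,0,0,0,-1],[0,0,-0.07,0,0,0,-1],[0,0,-0.07,0,0,0,-1]]'
python3 - <<'E'
from h import *
snap('wrist','w2'); snap('side','s2')
plan((463,-143,220),171)
a=np.hstack([cv2.imread('pics/w2.png')[60:360,170:490],cv2.resize(cv2.imread('pics/side0.png')[0:0+1,0:1],(1,300)),cv2.resize(cv2.imread('pics/s2.png')[220:400,250:442],(320,300))]); cv2.imwrite('pics/m2.png',a)
E
```

```text
clock: 3.32
position: [601.4, -352.0, 219.8]
ee_rot: [-0.305, 0.952, -0.003, 0.002]
contact_force: [0.7, -0.2, -1.2]
gripper_width: 14.7
grasp_force: 60.9
shift [-0.0093  0.2489 -0.0041] turn [ 4.000e-04 -1.000e-04 -7.943e-01] cur yaw 125.5 pos [ 599.9 -351.   215.9] clk 3.425 F [-0.5 -0.4 -1.9] w 14.4 j [-0.3   0.51  0.18 -0.   -1.24 -0.65]
```

View pics/m2.png

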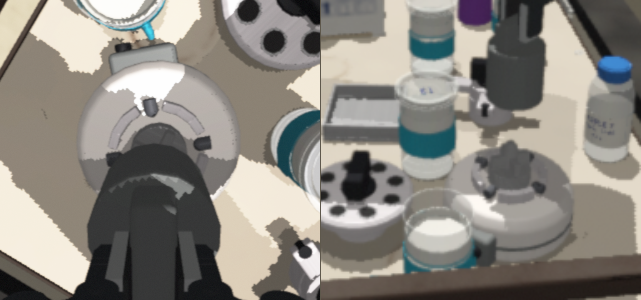

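The cap is off and held, and the dog shows on the spindle (side crop about (515,158)). Now to the tray.

```bash
python3 -m handwheel '[[-0.009,0.249,-0.004,0,0,-0.745,-1],[-0.009,0.249,-0.004,0,0,-0.745,-1],[-0.009,0.249,-0.004,0,0,-0.745,-1],[-0.009,0.249,-0.004,0,0,-0.745,-1],[-0.009,0.249,-0.004,0,0,-0.745,-1],[-0.009,0.249,-0.004,0,0,-0.745,-1],[-0.009,0.249,-0.004,0,0,-0.745,-1]]'
python3 - <<'E'
from h import *
snap('scene','s3')
plan((463,-143,68)); a=rect
W=cloud('s3'); P=near(W,(600,-352),24,80,95); print('dog',len(P),np.percentile(P[:,2],[5,50,95]).round(1) if len(P) else '')
c=cv2.resize(cv2.imread('pics/s3.png')[275:365,335:455],(800,600),interpolation=cv2.INTER_CUBIC); cv2.imwrite('pics/c3.png',c)
E
```

```text
clock: 4.3
position: [463.5, -143.9, 219.7]
ee_rot: [-0.63, 0.777, 0.0, -0.0]
contact_force: [0.3, -0.1, -1.6]
gripper_width: 14.3
grasp_force: 60.9
shift [-0.0009  0.0006  0.1517] turn [ 0.0009 -0.0003  0.    ] cur yaw 168.1 pos [ 463.5 -144.   219.7] clk 4.35 F [ 0.2  0.4 -1.2] w 14.7 j [ 0.03  0.16 -0.34  0.   -1.07 -0.24]
dog 130 [81.7 86.7 92.1]
```

View pics/c3.png

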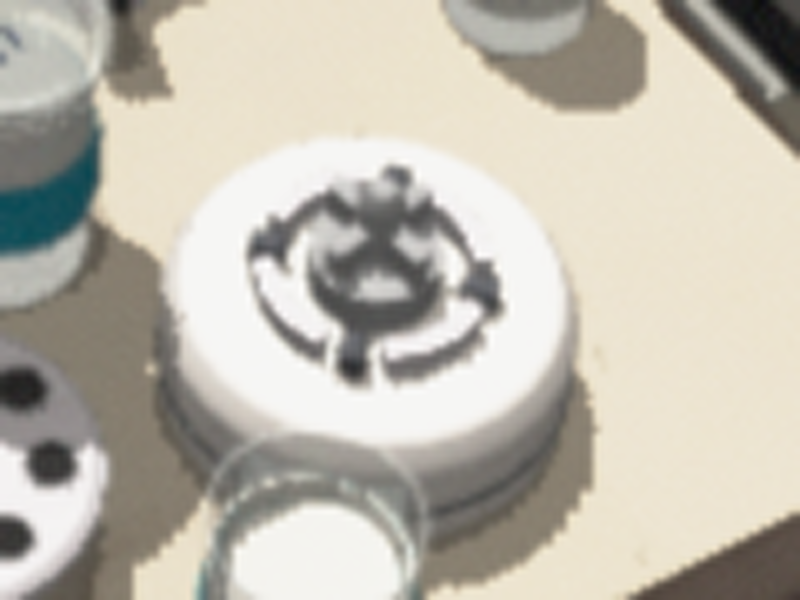

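The dog's arms run diagonally in the crop, with ends about (340,190), (430,190), (425,245) and (335,245). I'll measure the angle better from above. Lowering the cap now.

```bash
python3 -m handwheel '[[-0.001,0,0.05,0,0,0,-1],[-0.001,0,0.1,0,0,0,-1],[-0.001,0,0.14,0,0,0,-1],[-0.001,0,0.15,0,0,0,-1],[-0.001,0,0.153,0,0,0,-1],[-0.001,0,0.153,0,0,0,-1]]'
```

```text
clock: 5.1
position: [464.6, -142.5, 68.4]
ee_rot: [-0.631, 0.776, -0.001, 0.001]
contact_force: [-0.2, -0.5, -1.0]
gripper_width: 14.8
grasp_force: 60.9
```

```bash
python3 -m handwheel '[[0,0,0.002,0,0,0,-1],[0,0,0.004,0,0,0,-1],[0,0,0.004,0,0,0,-1]]'
```

```text
clock: 5.48
position: [464.7, -142.2, 67.0]
ee_rot: [-0.631, 0.776, -0.002, 0.001]
contact_force: [-5.8, 3.0, 19.6]
gripper_width: 14.6
grasp_force: 63.7
```

```bash
python3 -m handwheel '[[0,0,-0.001,0,0,0,-1],[0,0,-0.001,0,0,0,0],[0,0,-0.001,0,0,0,1],[0,0,-0.001,0,0,0,1],[0,0,-0.001,0,0,0,1],[0,0,-0.05,0,0,0,1],[0,0,-0.1,0,0,0,1],[0,0,-0.135,0,0,0,1],[0,0,-0.135,0,0,0,1]]'
python3 - <<'E'
from h import *
snap('wrist','w4');
W=cloud('w4'); P=near(W,(463,-143),45,70,100); print('cap bar',len(P),rect(P),np.percentile(P[:,2],[5,50,95]).round(1))
plan((450,-338.5,200),168.3)
E
```

```text
clock: 6.6
position: [465.1, -142.4, 201.2]
ee_rot: [-0.631, 0.776, -0.002, 0.003]
contact_force: [0.0, 0.6, 0.6]
gripper_width: 85.6
grasp_force: 0.0
cap bar 1723 (array([ 464.7, -146. ]), array([15.7, 45.9]), 78.5) [83.5 86.8 87.9]
shift [ 0.1949 -0.0269 -0.001 ] turn [-0.0023  0.0009 -0.002 ] cur yaw 168.2 pos [ 463.6 -142.2  199.1] clk 6.65 F [ 0.3 -0.3 -0.8] w 85.1 j [ 0.04  0.17 -0.38 -0.   -1.02 -0.24]
```

```bash
python3 -m handwheel '[[0.195,-0.027,0,-0.002,0.001,0,1],[0.195,-0.027,0,-0.002,0.001,0,1],[0.195,-0.027,0,-0.002,0.001,0,1],[0.195,-0.027,0,-0.002,0.001,0,1],[0.195,-0.027,0,-0.002,0.001,0,1]]'
python3 - <<'E'
from h import *
snap('wrist','w5');W=cloud('w5')
P=near(W,(450,-339),40,64,85); print('rbar',len(P),rect(P),np.percentile(P[:,2],[5,50,95]).round(1))
P=near(W,(450,-339),55,40,52); print('top',len(P),np.percentile(P[:,2],[5,50,95]).round(1))
P=near(W,(600,-352),30,80,105); print('dog',len(P),np.percentile(P[:,2],[5,50,95]).round(1))
plan((450,-338.5,55),168.3)
# dog: render all points in 80..93 above as top view
A=near(W,(600,-352),28,78,95);I=np.zeros((600,600,3),np.uint8)
for p in A: cv2.circle(I,(int(300+(p[0]-600)*10),int(300-(p[1]+352)*10)),5,(0,255,0) if p[2]>83 else (60,60,60),-1)
v,u=np.where(np.isfinite(W[...,0])&(np.hypot(W[...,0]-600,W[...,1]+352)<70)); print(u.min(),u.max(),v.min(),v.max())
c=cv2.imread('pics/w5.png')[max(v.min(),0):v.max(),u.min():u.max()]
c=cv2.resize(c,(600*c.shape[1]//c.shape[0] if c.shape[1]<c.shape[0] else 600,600)) ; cv2.imwrite('pics/c5.png',c[:, :800]); cv2.imwrite('pics/d5.png',I)
E
```

```text
clock: 7.28
position: [448.8, -338.7, 196.4]
ee_rot: [-0.63, 0.777, 0.002, -0.002]
contact_force: [0.1, 1.3, -0.8]
gripper_width: 85.4
grasp_force: 0.0
rbar 2064 (array([ 448.8, -337.7]), array([17.9, 51.9]), 78.4) [74.1 76.8 78. ]
top 13831 [45.4 47.3 48.8]
dog 1723 [ 81.5  88.2 101.9]
shift [ 0.0004 -0.0015  0.1419] turn [ 0.0047 -0.0001 -0.0021] cur yaw 168.2 pos [ 449.2 -338.   196.9] clk 7.325 F [ 0.8  0.6 -0.3] w 85.5 j [-0.36  0.31 -0.2   0.   -1.07  0.15]
33 227 143 319
```

View pics/c5.png

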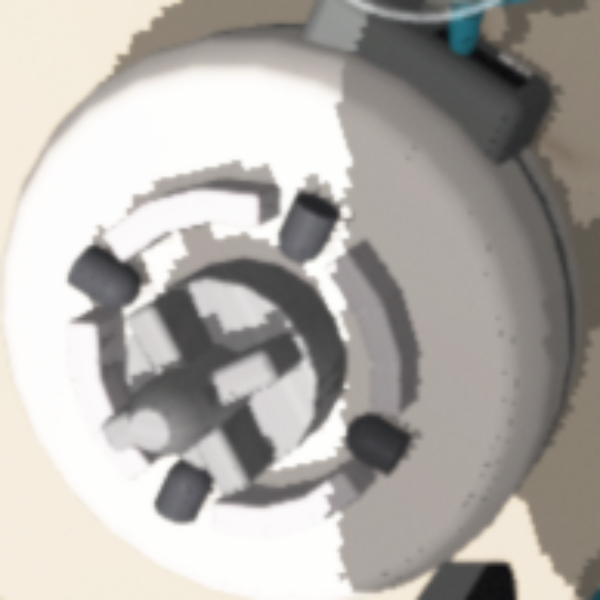

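The dog's cross is clearly visible: one bar runs from (150,325) to (235,465) in the crop, the other from (280,365) to (120,430). I'll fit its angle from the depth.

```bash
python3 - <<'E'
from h import *
W=cloud('w5')
P=near(W,(600,-352),26,85,90)
best=[]
for a in range(0,90):
  for cx in range(594,606,1):
    for cy in range(-358,-346,1):
      t=np.radians(a); x=(P[:,0]-cx)*np.cos(t)+(P[:,1]-cy)*np.sin(t); y=-(P[:,0]-cx)*np.sin(t)+(P[:,1]-cy)*np.cos(t)
      d=np.minimum(np.maximum(abs(x)-20,0)+np.maximum(abs(y)-3.5,0),np.maximum(abs(y)-20,0)+np.maximum(abs(x)-3.5,0))
      best.append((np.minimum(d,3).mean(),a,cx,cy))
best.sort(); print(len(P),best[:6])
o=np.array([33,143]);s=np.array([194/600,176/600])
q=lambda x,y: ray('w5',*(o+s*np.array([x,y])),87)
for a,b in [((150,325),(235,465)),((280,365),(120,430))]:
  A,B=q(*a),q(*b); print(A.round(),B.round(),np.degrees(np.arctan2(*(B-A)[1::-1])).round(1))
E
```

```text
870 [(np.float64(0.046744419547265784), 10, 597, -353), (np.float64(0.049406055748281524), 9, 597, -353), (np.float64(0.05046323696641274), 11, 597, -353), (np.float64(0.05322472179043498), 11, 597, -352), (np.float64(0.05382278175412837), 10, 597, -352), (np.float64(0.05785112369665556), 8, 597, -353)]
[ 600. -368.   87.] [ 592. -338.   87.] 103.4
[ 576. -355.   87.] [ 613. -350.   87.] 8.3
```

```bash
python3 -m handwheel '[[0,-0.001,0.06,0,0,0,1],[0,-0.001,0.12,0,0,0,1],[0,-0.001,0.142,0,0,0,1],[0,-0.001,0.142,0,0,0,0],[0,-0.001,0.142,0,0,0,-1],[0,-0.001,0.142,0,0,0,-1],[0,-0.001,0.142,0,0,0,-1],[0,-0.001,0.142,0,0,0,-1],[0,-0.001,0.142,0,0,0,-1]]'
```

```text
clock: 8.45
position: [450.7, -339.1, 57.5]
ee_rot: [-0.631, 0.776, 0.0, -0.001]
contact_force: [-2.4, 2.8, 6.0]
gripper_width: 16.7
grasp_force: 62.7
```

```bash
python3 -m handwheel '[[0,0,-0.03,0,0,0,-1],[0,0,-0.08,0,0,0,-1],[0,0,-0.135,0,0,0,-1],[0,0,-0.14,0,0,0,-1],[0,0,-0.14,0,0,0,-1]]'
python3 - <<'E'
from h import *
plan((599,-352,190),190)
E
```

```text
clock: 9.07
position: [450.0, -338.2, 195.2]
ee_rot: [-0.63, 0.776, 0.002, -0.001]
contact_force: [-0.4, 0.4, -3.4]
gripper_width: 16.6
grasp_force: 61.5
shift [-0.0171 -0.1487  0.0047] turn [ 0.0033  0.0012 -0.3815] cur yaw 168.1 pos [ 450.  -338.2  195.2] clk 9.075 F [-0.4  0.4 -3.4] w 16.6 j [-0.36  0.31 -0.2  -0.   -1.07  0.15]
```

```bash
python3 -m handwheel '[[-0.017,-0.149,0.0,0.003,0.001,-0.38,-1],[-0.017,-0.149,0,0.003,0.001,-0.38,-1],[-0.017,-0.149,0,0.003,0.001,-0.38,-1],[-0.017,-0.149,0,0.003,0.001,-0.38,-1],[-0.017,-0.149,0,0.003,0.001,-0.38,-1]]'
python3 - <<'E'
from h import *
plan((600,-352,165),190)
for n in ['scene','side']:
    snap(n,n+'6'); W=cloud(n+'6'); c=(600,-352)
    P=near(W,c,70,172,190); a=np.degrees(np.arctan2(P[:,1]-c[1],P[:,0]-c[0]))//6; d=np.hypot(P[:,0]-c[0],P[:,1]-c[1])
    E=np.array([P[a==k][d[a==k].argmax()] for k in np.unique(a)])
    f=least_squares(lambda p:np.hypot(E[:,0]-p[0],E[:,1]-p[1])-55,c,loss='soft_l1')
    print(n,len(P),len(E),f.x.round(1),np.percentile(P[:,2],[5,50,95]).round(1))
E
```

```text
clock: 9.7
position: [598.7, -352.2, 193.1]
ee_rot: [0.766, -0.643, -0.002, 0.001]
contact_force: [0.1, -0.0, -3.1]
gripper_width: 16.8
grasp_force: 61.5
shift [ 0.0001 -0.0015  0.0281] turn [ 0.004   0.0013 -0.001 ] cur yaw -170.1 pos [ 598.7 -352.2  193.1] clk 9.7 F [ 0.1 -0.  -3.1] w 16.8 j [-0.3   0.53  0.15  0.   -1.19  0.47]
scene 1482 49 [ 597.3 -352.3] [176.9 182.9 186.7]
side 1863 51 [ 600.6 -352.7] [175.8 184.4 186.5]
```

```bash
python3 -m handwheel '[[0,-0.001,0.03,0.003,0.001,0,-1],[0,-0.001,0.04,0.003,0.001,0,-1],[0,-0.001,0.044,0.003,0.001,0,-1],[0,-0.001,0.047,0.003,0.001,0,-1],[0,-0.001,0.05,0.003,0.001,0,-1],[0,-0.001,0.05,0.003,0.001,0,-1]]'
```

```text
clock: 10.55
position: [601.2, -352.6, 146.2]
ee_rot: [0.766, -0.643, 0.002, -0.001]
contact_force: [-0.2, 0.4, -3.9]
gripper_width: 16.9
grasp_force: 61.5
```

```bash
python3 -m handwheel '[[0,0,0.003,0,0,0,-1],[0,0,0.005,0,0,0,-1],[0,0,0.007,0,0,0,-1],[0,0,0.009,0,0,0,-1],[0,0,0.009,0,0,0,-1]]'
```

```text
clock: 11.18
position: [601.1, -352.6, 136.7]
ee_rot: [0.766, -0.643, 0.002, -0.0]
contact_force: [0.3, 0.2, -3.6]
gripper_width: 16.3
grasp_force: 61.5
```

```bash
python3 -m handwheel '[[0,0,0.002,0,0,0,-1],[0,0,0.004,0,0,0,-1],[0,0,0.006,0,0,0,-1],[0,0,0.007,0,0,0,-1],[0,0,0.007,0,0,0,-1]]'
```

```text
clock: 11.8
position: [601.2, -352.7, 130.3]
ee_rot: [0.766, -0.643, 0.002, -0.0]
contact_force: [0.0, 0.8, -1.2]
gripper_width: 16.8
grasp_force: 61.8
```

```bash
python3 -m handwheel '[[0,0,0.001,0,0,0,-1],[0,0,0.002,0,0,0.03,-1],[0,0,0.003,0,0,-0.03,-1],[0,0,0.003,0,0,0,-1]]'
```

```text
clock: 12.3
position: [601.5, -353.2, 130.2]
ee_rot: [0.766, -0.643, 0.004, -0.0]
contact_force: [-3.9, 1.5, 8.8]
gripper_width: 16.6
grasp_force: 63.2
```

Contact at the home height (130). Releasing, backing off and checking.

```bash
python3 -m handwheel '[[0,0,-0.001,0,0,0,-1],[0,0,-0.001,0,0,0,0],[0,0,-0.001,0,0,0,1],[0,0,-0.001,0,0,0,1],[0,0,-0.001,0,0,0,1],[0,0,-0.04,0,0,0,1],[0,0,-0.09,0,0,0,1],[0,0,-0.09,0,0,0,1]]'
python3 - <<'E'
from h import *
snap('wrist','w7');snap('side','s7');W=cloud('w7')
P=near(W,(600,-352),40,138,165); print('rbar',rect(P),np.percentile(P[:,2],[5,50,95]).round(1))
P=near(W,(600,-352),52,105,130); A=np.c_[P[:,:2]-[600,-352],np.ones(len(P))]
k=np.linalg.lstsq(A,P[:,2],rcond=None)[0]; r=abs(P[:,2]-A@k)<2; k=np.linalg.lstsq(A[r],P[r,2],rcond=None)[0]; print('top z',k[2].round(1),'tilt deg',np.degrees(k[:2]).round(2))
P=near(cloud('s7'),(463,-143),45,75,100); print('cap',rect(P),np.median(P[:,2]))
cv2.imwrite('pics/c7.png',cv2.resize(cv2.imread('pics/s7.png')[190:430,130:450],(800,600)))
plan((600,-352,215))
E
```

```text
clock: 13.3
position: [603.3, -353.7, 223.0]
ee_rot: [0.766, -0.643, 0.008, -0.002]
contact_force: [1.2, 0.8, -0.4]
gripper_width: 85.2
grasp_force: 0.0
rbar (array([ 600.2, -352.6]), array([17.9, 51.5]), -80.0) [147.1 149.8 150.9]
top z 120.5 tilt deg [ 0.04 -0.04]
cap (array([ 467.3, -148.4]), array([16.9, 45.7]), 75.8) 86.24240236109065
shift [-0.0005  0.0009  0.0025] turn [-0.0049 -0.0029 -0.    ] cur yaw -170.0 pos [ 601.  -352.3  217.5] clk 13.4 F [ 0.3  0.4 -1. ] w 85.4 j [-0.3   0.51  0.18  0.   -1.23  0.47]
```

View pics/c7.png

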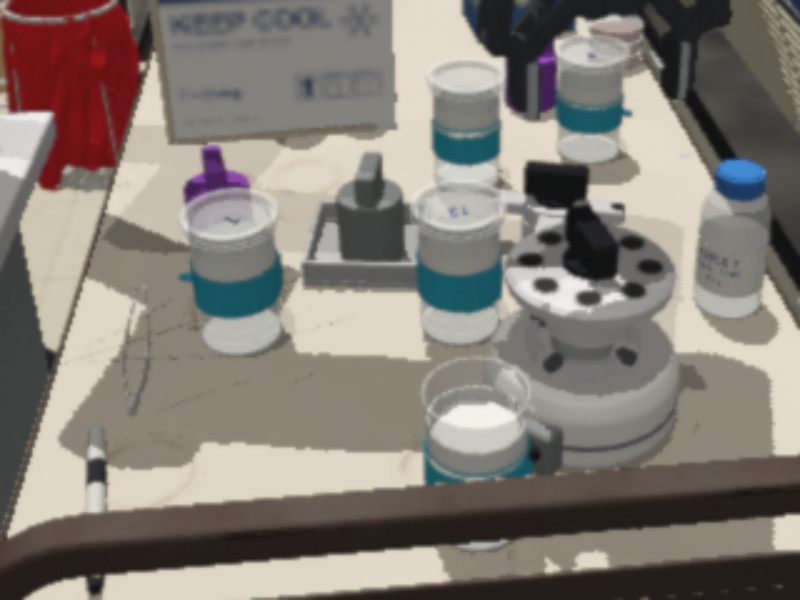

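The rotor is level with its top at about 120 mm (home is 119, camera bias about +1). The cap stands upright in the tray at crop (370,215), and nothing else has moved.

```bash
python3 -c "
from bench import job_done
print(job_done())"
```

```text
the job is handed in; nothing more can be done
None
```

The transit cap stands upright in the steel tray, and the round rotor sits home and level on the spindle (top at about 120 mm, tilt under 0.1°); it was released and the job handed in at about 13 s. I set the rotor to the dog angle seen by camera, so it dropped straight on with only a small wiggle instead of a turning search. The other objects look undisturbed in the last side picture.

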